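# Log the storage cases with the reader wand

### The arm

A 7-joint arm with a two-finger parallel gripper is mounted at the origin on the work surface. World frame = base frame: x ahead of the robot, y to its left, z up, the work surface at z = 0. Lengths are in m, angles in rad, forces in N, time in s.
With the tool pointing down it reaches from about 0.425 to 0.925 m from the base axis. Payload 6.8 kg.
Tool frame: the origin (TCP) lies on the mounting face of the last link; the fingertips stand 173 mm ahead of it and the grasp point (between the pads) lies 155 mm ahead of it; z points along the fingers, y is the line along which they close (so a half turn about z gives the same grasp; the last joint's range is limited). The gripper opens to 85 mm and grips with 20 to 120 N. Pads are 22 mm wide; open, the fingers measure 114 mm over their backs; the gripper's body (76 mm by 85 mm) begins 54 mm behind the grasp point. The pads swing forward as they close: fully open they stand 13 mm farther back than shut.
Start: joints at [-1.339, 0.477, 0.022, 1.555, -0.011, 1.109, -0.083], TCP at [0.225, 0.636, 0.405] pointing down, gripper open.
Joint ranges: [-2.96, 2.96], [-0.34, 2.1], [-1.41, 1.46], [0.24, 2.44], [-1.37, 4.51], [0.17, 1.92], [-2.96, 2.96]. Speed limits (rad/s): [2.39, 2.39, 3.14, 3.14, 3.14, 3.14, 3.14].

### API

Orientations are given as a unit quaternion [w, x, y, z].
In Python, from station import bot gives the robot as it stands. The module is installed in compiled form; this text tells all that it offers.
- The arm moves only by the shell command python3 -m pendant 'ROWS' [FORCE]. ROWS is JSON, a list of rows, each a list of 5 numbers: the finger opening in m, from 0 to 0.0854, then the shift along the tool's x, y, z in m, then the turn about the tool's z in degrees. In form: [[jaw, x, y, z, yaw], ...]. A call has 1 to 12 rows; each row shifts and turns the commanded pose from where the row before left it, along the tool's axes as they then stand; what a row does not reach is not made up. A row lasts 1/12 s, in which the tool goes at most 41.7 mm and 7.16 degrees, less where a joint would pass 70% of its speed; a pose out of reach is approached as far as the arm can. A call with a gripper value outside its range is refused whole. The fingers move at their own pace and stop on an object; FORCE is the grip in N (left out, the last holds). Time passes only in rows, so rows that do not move let the fingers close. It gives the time, the measured TCP pose, the force, the opening and the grip force at its end, in the units of the state.
- bot.get_obs(): the state, without advancing time (a new reading comes with each control period).
- bot.read_camera(name): name is "scene" or "side" or "wrist"; returns (picture, depth): 384x512x3 uint8, blue, green, red; 384x512 float32, m along the optical axis (not along the pixel's ray), 0 where there is no reading.
- bot.camera_model(name): a dict with "intrinsics" (3x3 intrinsics, pixels), "R" (3x3) and "t" (3): a world point X has camera coordinates R X + t. Camera axes: x right, y down, z forward; pixel columns grow to the right and rows downward; lengths in m; the calibration is good to about 2 mm. The wrist camera is an equidistant fisheye: a pixel r from the principal point sees the ray r / f radians off the axis. A picture is of the moment at which its call begins: read the wrist's pose just before it. camera_model takes no time and is no camera call; for the wrist camera it gives the pose at the moment of the call.
- bot.hand_in(): hands the job in; it is judged then, once.
Trained networks look in the newest picture that a camera, given by its name, has taken for a name from the list of things; names that differ only in an ending like _2 or _b are one class to them, and where a whole thing is asked for, a point or a joint stands for the part that bears it (a point fixed in the world has none). Each returns a list of dicts, best first, with "score" (0 to 1); they miss things now and then, are a little off and sometimes report something else, mostly with a low value. They report only what shows in the picture. A call takes as long as a camera call.
- bot.boxes_of(name, camera): "at" ([column, row] in pixels, amid what is visible of it).
- bot.trace(name, camera): "mask" (384x512 bool, what is visible of it) and "at" ([column, row] in pixels, amid what is visible of it).
- bot.pinpoint(name, camera): "at" ([column, row] in pixels: a listed point, or the origin of a listed thing).
The state is a dict: "t": time; "q": joint angles; "joint_vel": joint speeds; "joint_torque": joint torques, N m; "eef_pos": TCP position; "tool_rot": TCP orientation; "contact_force": force on the tool from outside, world axes, zero at the start; "torque": the same for the moment, N m; "gripper_width": opening from 0.0 (shut) to 1.0 (fully open); "grasp_force": force on a finger pad.
Only numpy, scipy, OpenCV 4.12 (cv2) and the standard library are available. Lean on these libraries where they do the work, as an engineer would, in place of code of your own. Each camera call takes 0.05 s, during which the arm holds its last target. There are 200 camera calls.

### The job

Take the reader wand out of its stand and log the three storage cases by pressing its tip, square to the tag's face, on the middle of each sprung steel tag until the tag is well pushed in, and keep it there for about half a second: first the flat carton, then the case with the sloping front, last the two-tier rack. Press gently, do not disturb the other things on the desk, and finally put the wand back tip down in its stand, fully home, and let go.

Things in the scene. Friction and masses are not known exactly. Their poses are not given: they have to be found in the camera images.
- wand: reader wand, standing tip down in its stand. Origin at the tip, z from the tip up to the handle's end (151 mm). Round nose 8 mm across at the tip, 21 mm at z = 55; barrel 21 mm to z = 75; round collar 36 mm across, z = 75 to 81, resting on the stand's rim; flat-sided black handle z = 81 to 151, 28 mm wide along x, 18 mm thick along y. 80 to 170 g
- wand_tip (a point): the wand's tip, centre of its 8 mm steel end; axes as the wand
- wand_grip (a point): point in the wand's handle 118 mm above the tip, good to grip across the 18 mm thickness (y); axes as the wand
- wand_stand: black stand fixed to the desk: foot 72 mm across and 8 mm high, upright tube 42 mm outside and 28 mm inside, rim 85 mm above the desk. Origin under its centre, on the desk. With the wand home its collar lies on the rim and its tip is 10 mm above the desk
- case_flat: low cardboard carton with flat lid, 154 x 144 mm, lid 60 mm above the desk, fixed. Origin under its centre; its tag is on the lid, 30 mm to -x and 30 mm to +y of the centre, a tape roll beside it
- case_slope: plywood case with a sloping front, 120 x 130 mm, 35 mm high in front (-x) rising at 38 degrees to 115 mm behind, then flat, fixed. Origin under its centre; its tag is in the middle of the slope, facing -x and up
- case_tier: two-tier plywood rack, 130 x 160 mm, fixed: base board 14 mm, upper deck from 110 to 120 mm above the desk with its front edge at x = -32 mm (origin under the centre) and a lip to 131 mm behind, discs stored between. Its tag is on a 60 mm wide wedge of 40 degrees on the base board in front (-x), facing -x and up, partly below the deck's edge: a wand held upright does not fit
- tag_flat_face (a point): tag of the flat carton: steel disc, 26 mm across, in a black collar of 38 mm; this point is the centre of its outer face and goes down with it; z is the outward normal of the face, straight up; 72 mm above the desk
- tag_slope_face (a point): tag of the sloping case: steel disc, 26 mm across, in a black collar of 38 mm; this point is the centre of its outer face and goes down with it; z is the outward normal of the face, 38 degrees from vertical towards the case's -x; about 82 mm above the desk
- tag_tier_face (a point): tag of the two-tier rack: steel disc, 26 mm across, in a black collar of 38 mm; this point is the centre of its outer face and goes down with it; z is the outward normal of the face, 40 degrees from vertical towards the rack's -x; about 44 mm above the desk
- tag_flat (a joint): how far the sprung steel tag of the flat carton is pushed in, along its face's normal: 0 as it stands, 0.006 m at the stop; the spring takes 1 N to start and 4 N at the stop
- tag_slope (a joint): how far the sprung steel tag of the sloping case is pushed in, along its face's normal: 0 as it stands, 0.006 m at the stop; the spring takes 1 N to start and 4 N at the stop
- tag_tier (a joint): how far the sprung steel tag of the two-tier rack is pushed in, along its face's normal: 0 as it stands, 0.006 m at the stop; the spring takes 1 N to start and 4 N at the stop
- spray: bystander: amber spray bottle, 40 mm diameter, 160 mm tall, standing; origin under its centre
- brush_tube: bystander: grey capped tube, 36 mm diameter, 110 mm tall, standing; origin under its centre
- drops: bystander: small amber dropper bottle, 32 mm diameter, 65 mm tall, standing on the upper deck of the two-tier rack; origin under its centre
- tape_roll: bystander: roll of clear tape, 48 mm diameter, 18 mm high, lying on the lid of the flat carton beside its tag; origin under its centre
- mug: bystander: white mug, 80 mm diameter, 90 mm tall; origin under its centre
- dust_brush: bystander: record brush, 40 x 110 x 37 mm; origin under its centre
- air_can: bystander: tall spray can of dust remover, 48 mm diameter, 170 mm tall, standing close to the wand's stand on the robot's side and to its right; origin under its centre
- cassette: bystander: black cassette, 64 x 100 x 12 mm, lying flat; origin under its centre

How it is judged:
On the way, in this order (a step that is already met when the one before it is completed fails the run):
1. the wand's tip presses the tag of the flat carton 2.5 mm or more, within 9 mm of its middle and within 17 degrees of square, for 0.3 s (value of joint tag_flat above 0.0025 m and distance between wand_tip and tag_flat_face below 0.009 m and angle between the z axis of wand_tip and the z axis of tag_flat_face, either way round below 0.31 rad), for 0.3 s.
2. the wand's tip presses the tag of the sloping case 2.5 mm or more, within 9 mm of its middle and within 17 degrees of square, for 0.3 s (value of joint tag_slope above 0.0025 m and distance between wand_tip and tag_slope_face below 0.009 m and angle between the z axis of wand_tip and the z axis of tag_slope_face, either way round below 0.31 rad), for 0.3 s.
3. the wand's tip presses the tag of the two-tier rack 2.5 mm or more, within 9 mm of its middle and within 17 degrees of square, for 0.3 s (value of joint tag_tier above 0.0025 m and distance between wand_tip and tag_tier_face below 0.009 m and angle between the z axis of wand_tip and the z axis of tag_tier_face, either way round below 0.31 rad), for 0.3 s.
At the end, for the whole second after the job is handed in: the wand is back in its stand, released and at rest: tip down within 12 mm of the stand's axis, tip 6 to 14 mm above the desk (collar on the rim), upright within 7 degrees (horizontal distance between wand_tip and wand_stand below 0.012 m and height (world z) of wand_tip between 0.006 and 0.014 m and angle between wand's own z axis and vertical below 0.12 rad and linear speed of wand below 0.02 m/s); the robot touches nothing.
It fails at once if a case or its tag is pressed with more than 20 N with the wand (contact force between wand and case_flat above 20 N or contact force between wand and case_slope above 20 N or contact force between wand and case_tier above 20 N).
It fails at once if a bystander is moved more than 30 mm (distance of any of spray, brush_tube, drops, tape_roll, mug, dust_brush, air_can, cassette from where it was at the start of the episode above 0.03 m).
It also fails if it takes over 72 s, if anything falls off the work surface, if the arm or the gripper's body presses on something with over 40 N, if the wrist force passes 120 N, or if a joint passes its speed limit or range.

## Working session

There is one attempt and no reset: what is moved stays moved. The work goes in short steps, Python scripts to look and compute and a shell command to move; the robot and the scene stay as the last step left them, time stands still between calls to the robot, and variables do not carry over. Pictures are saved under pics/ and viewed, at most 10 in all, crops included, and the job is handed in when it is done.

```bash
mkdir -p pics
cat > h.py <<'E'
import numpy as np, cv2
from station import bot
from scipy.spatial.transform import Rotation as Rn
def rot(o=None):
    o=o or bot.get_obs(); w,x,y,z=o["tool_rot"]; return Rn.from_quat([x,y,z,w]).as_matrix()
def ray(cam,uv,m=None):
    m=m or bot.camera_model(cam);K=np.array(m["intrinsics"]);R=np.array(m["R"]);t=np.array(m["t"])
    a=(uv[0]-K[0,2])/K[0,0];b=(uv[1]-K[1,2])/K[1,1]
    if cam=="wrist":
        r=np.hypot(a,b);s=np.sin(r)/max(r,1e-9);d=np.array([a*s,b*s,np.cos(r)])
    else: d=np.array([a,b,1.])
    return -R.T@t, R.T@(d/np.linalg.norm(d))
def tri(rs):
    A=sum(np.eye(3)-np.outer(d,d) for c,d in rs);B=sum((np.eye(3)-np.outer(d,d))@c for c,d in rs)
    X=np.linalg.solve(A,B); return X,max(np.linalg.norm(np.cross(X-c,d)) for c,d in rs)
def atz(r,z): c,d=r; return c+d*(z-c[2])/d[2]
E
python3 - <<'E'
from h import *
o=bot.get_obs(); print(o["eef_pos"],rot(o).round(3).tolist(),o["gripper_width"])
for c in ["scene","side","wrist"]:
    p,d=bot.read_camera(c); cv2.imwrite(f"pics/{c}0.png",p)
    m=bot.camera_model(c); print(c,(-np.array(m["R"]).T@np.array(m["t"])).round(3))
    np.savez(f"{c}0.npz",d=d)
    if c=="wrist": break
for n in ["wand_tip","wand_grip","wand","wand_stand","case_flat","case_slope","case_tier","tag_flat_face","tag_slope_face","tag_tier_face","air_can","spray","brush_tube","drops","mug"]:
    rs=[];out=[]
    for c in ["scene","side"]:
        L=bot.pinpoint(n,c)
        if L: rs.append(ray(c,L[0]["at"])); out.append((c,np.round(L[0]["at"]).tolist(),round(L[0]["score"],2)))
    if len(rs)==2: X,e=tri(rs); out.append((X.round(3).tolist(),round(e,4)))
    elif rs: out.append([atz(rs[0],z).round(3).tolist() for z in (0,)])
    print(n,out)
E
```

```text
[0.22486143 0.63614579 0.40370871] [[-0.943, 0.333, -0.001], [0.333, 0.943, -0.002], [-0.0, -0.002, -1.0]] 1.0020993388818795
scene [1.168 0.431 0.901]
side [0.415 0.767 1.058]
wrist [0.162 0.657 0.374]
wand_tip [('scene', [201.0, 228.0], 0.5), [[0.593, -0.168, 0.0]]]
wand_grip [('scene', [245.0, 176.0], 0.74), ('side', [257.0, 173.0], 0.59), ([0.471, -0.109, 0.127], np.float64(0.0003))]
wand [('side', [258.0, 200.0], 0.75), [[0.47, -0.101, 0.0]]]
wand_stand [('scene', [248.0, 212.0], 0.78), ('side', [255.0, 199.0], 0.86), ([0.479, -0.099, 0.009], np.float64(0.002))]
case_flat [('scene', [158.0, 203.0], 0.89), ('side', [230.0, 154.0], 0.74), ([0.585, -0.341, -0.016], np.float64(0.002))]
case_slope [('scene', [241.0, 279.0], 0.82), ('side', [188.0, 232.0], 0.78), ([0.677, 0.036, 0.015], np.float64(0.0087))]
case_tier [('scene', [369.0, 302.0], 0.82), ('side', [224.0, 315.0], 0.64), ([0.541, 0.301, -0.006], np.float64(0.0019))]
tag_flat_face [('scene', [171.0, 183.0], 0.39), ('side', [236.0, 144.0], 0.42), ([0.557, -0.301, 0.067], np.float64(0.0004))]
tag_slope_face [('scene', [243.0, 254.0], 0.56), ('side', [197.0, 210.0], 0.63), ([0.649, 0.015, 0.08], np.float64(0.0016))]
tag_tier_face [('side', [237.0, 305.0], 0.48), [[0.508, 0.275, 0.0]]]
air_can [('scene', [244.0, 186.0], 0.59), ('side', [281.0, 184.0], 0.77), ([0.393, -0.174, 0.0], np.float64(0.002))]
spray [('scene', [306.0, 287.0], 0.61), ('side', [214.0, 268.0], 0.83), ([0.586, 0.156, -0.012], np.float64(0.0007))]
brush_tube [('scene', [201.0, 226.0], 0.94), ('side', [224.0, 187.0], 0.84), ([0.589, -0.167, -0.005], np.float64(0.007))]
drops [('scene', [362.0, 274.0], 0.63), ('side', [212.0, 281.0], 0.7), ([0.567, 0.27, 0.115], np.float64(0.0039))]
mug [('scene', [399.0, 237.0], 0.92), ('side', [303.0, 306.0], 0.96), ([0.327, 0.276, 0.012], np.float64(0.0008))]
```

View pics/scene0.png

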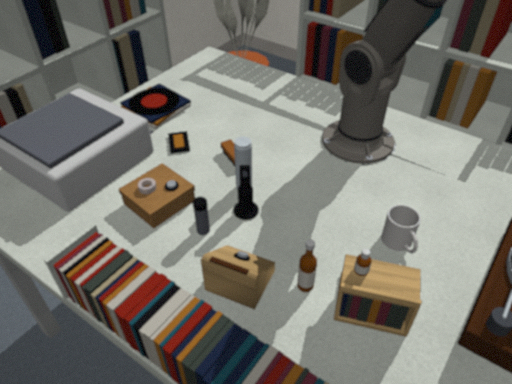

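View pics/side0.png

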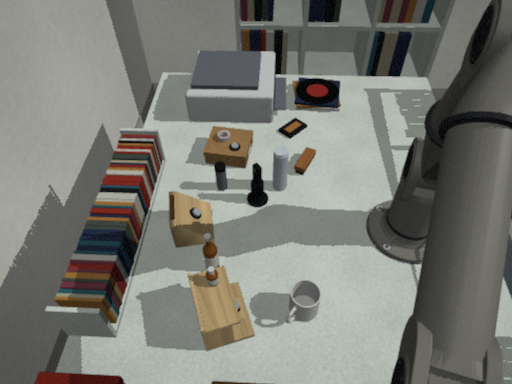

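Both pictures agree with the networks: wand and stand at (247,212) scene / (258,200) side, air can right behind it, flat carton (157,195), slope case (238,270), and tier rack (378,290). The mug stands clear of the arm's path. I'll look from the wrist camera on the way.

```bash
python3 -m pendant '[[0.085,-0.03,-0.025,0,0],[0.085,-0.03,-0.025,0,0],[0.085,-0.03,-0.025,0,0],[0.085,-0.03,-0.025,0,0],[0.085,-0.03,-0.025,0,0],[0.085,-0.03,-0.025,0,0],[0.085,-0.03,-0.025,0,0],[0.085,-0.03,-0.025,0,0],[0.085,-0.03,-0.025,0,0],[0.085,-0.03,-0.025,0,0],[0.085,-0.03,-0.025,0,0],[0.085,0,0,0,0]]'
cat >> h.py <<'E'
import json,os
def look(names,tag,save=True):
    o=bot.get_obs();m=bot.camera_model("wrist");p,d=bot.read_camera("wrist");cv2.imwrite(f"pics/{tag}.png",p)
    print(o["eef_pos"].round(4) if hasattr(o["eef_pos"],"round") else o["eef_pos"],"cam",(-np.array(m["R"]).T@np.array(m["t"])).round(3))
    db=json.load(open("db.json")) if os.path.exists("db.json") else {}
    for n in names:
        L=bot.pinpoint(n,"wrist")
        if not L: print(n,"none");continue
        c,dv=ray("wrist",L[0]["at"],m); u,v=np.round(L[0]["at"]).astype(int)
        z=d[min(max(v,0),383),min(max(u,0),511)]; f=np.array(m["R"])@dv
        db.setdefault(n,[]).append([c.tolist(),dv.tolist()])
        print(n,[u,v],round(L[0]["score"],2),"depthpt",(c+dv*z/f[2]).round(4), "z0",atz((c,dv),0).round(4), ("tri",)+tuple(np.round(x,4) for x in tri([(np.array(a),np.array(b)) for a,b in db[n]])) if len(db[n])>1 else "")
    json.dump(db,open("db.json","w")); np.savez(f"{tag}.npz",d=d,K=m["intrinsics"],R=m["R"],t=m["t"])
E
python3 -c "
from h import *
look(['tag_tier_face','case_tier','tag_slope_face','case_slope'],'w1')"
```

```text
t: 2.65
eef_pos: [0.4484, 0.2593, 0.4052]
tool_rot: [0.001, 0.175, 0.985, -0.001]
contact_force: [0.7, -1.3, 0.1]
gripper_width: 0.994
grasp_force: 0.0
[0.4484 0.2593 0.4052] cam [0.385 0.281 0.375]
tag_tier_face [np.int64(303), np.int64(291)] 0.7 depthpt [0.548  0.269  0.1405] z0 [ 0.6453  0.2617 -0.    ] 
case_tier [np.int64(310), np.int64(226)] 0.94 depthpt [0.5253 0.2979 0.0509] z0 [0.5472 0.3006 0.    ] 
tag_slope_face none
case_slope [np.int64(170), np.int64(333)] 0.78 depthpt [0.4254 0.2443 0.3202] z0 [0.6588 0.0281 0.    ]
```

View pics/w1.png

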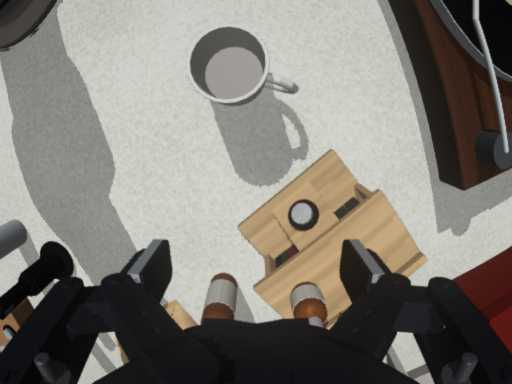

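The tier's tag is the bright disc at (303,214); the network's (303,291) was the dropper bottle on the deck. The deck's front edge runs (254,290)–(378,192) and the base front edge (239,227)–(332,151), so I compute from those.

```bash
cat > m1.py <<'E'
from h import *
z=np.load("w1.npz");m=dict(intrinsics=z["K"],R=z["R"],t=z["t"])
def P(u,v): 
    c,d=ray("wrist",(u,v),m);f=m["R"]@d; return c+d*z["d"][v,u]/f[2]
print("tag depth",P(303,214).round(4), P(300,210).round(4),P(306,218).round(4))
print("tag z.044",atz(ray("wrist",(302.5,213.5),m),.044).round(4))
for a,b,h in [((254,290),(378,192),.12),((239,227),(332,151),.014)]:
    A,B=[atz(ray("wrist",p,m),h) for p in (a,b)]; v=B-A; n=np.array([-v[1],v[0]]);n/=np.hypot(*n)
    if n@A[:2]>0:n=-n
    print(A.round(4),B.round(4),np.hypot(*v[:2]).round(4),"front(-x) deg",np.degrees(np.arctan2(n[1],n[0])).round(1))
db=json.load(open("db.json"));db["tag_tier_face"]=[[x.tolist() for x in ray("wrist",(302.5,213.5),m)]];json.dump(db,open("db.json","w"))
print(tri([ray("wrist",(302.5,213.5),m),ray("side",(237,305))]))
E
python3 m1.py
python3 -m pendant '[[0.085,-0.03,-0.025,0,0],[0.085,-0.03,-0.025,0,0],[0.085,-0.03,-0.025,0,0],[0.085,-0.02,-0.03,0,0],[0.085,0,-0.035,0,0],[0.085,0,-0.03,0,0],[0.085,0,-0.03,0,0],[0.085,0,0,0,0]]'
python3 -c "
from h import *
look(['tag_slope_face','case_slope','wand_stand','wand_grip','wand','tag_tier_face'],'w2')"
```

```text
tag depth [0.5099 0.2951 0.0466] [0.5057 0.2933 0.0418] [0.5143 0.2968 0.0507]
tag z.044 [0.5101 0.2948 0.044 ]
[0.5434 0.2219 0.12  ] [0.4869 0.3665 0.12  ] 0.1552 front(-x) deg -158.7
[0.5106 0.2125 0.014 ] [0.4566 0.3562 0.014 ] 0.1536 front(-x) deg -159.4
(array([0.50545322, 0.2959009 , 0.04918648]), np.float64(0.002869780491238301))
t: 3.57
eef_pos: [0.4798, 0.0376, 0.4045]
tool_rot: [-0.001, 0.172, 0.985, -0.001]
contact_force: [-0.2, -0.9, -0.2]
gripper_width: 0.998
grasp_force: 0.0
[0.4798 0.0376 0.4045] cam [0.417 0.059 0.374]
tag_slope_face [np.int64(288), np.int64(315)] 0.55 depthpt [0.6456 0.0189 0.0819] z0 [0.7097 0.0076 0.    ] 
case_slope [np.int64(286), np.int64(290)] 0.89 depthpt [0.6275 0.0248 0.0535] z0 [0.6626 0.019  0.    ] ('tri', array([ 0.6714,  0.0173, -0.0155]), np.float64(0.0011))
wand_stand [np.int64(156), np.int64(200)] 0.78 depthpt [ 0.4668 -0.0878  0.0386] z0 [ 0.4726 -0.1047  0.    ] 
wand_grip [np.int64(110), np.int64(240)] 0.77 depthpt [ 0.4672 -0.0935  0.1566] z0 [ 0.5035 -0.2031  0.    ] 
wand [np.int64(151), np.int64(201)] 0.71 depthpt [ 0.4632 -0.0895  0.0489] z0 [ 0.4702 -0.1118  0.    ] 
tag_tier_face [np.int64(449), np.int64(135)] 0.6 depthpt [0.5076 0.2887 0.0455] z0 [0.5201 0.3204 0.    ] ('tri', array([0.5112, 0.2948, 0.0374]), np.float64(0.0013))
```

View pics/w2.png

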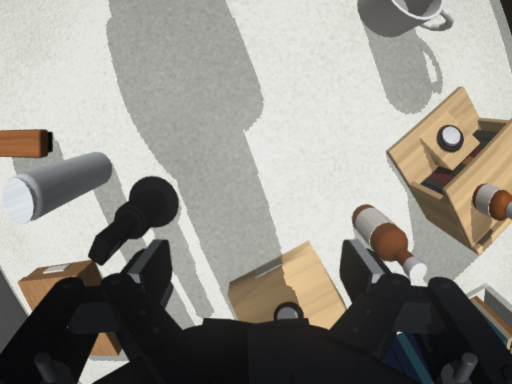

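The slope case's front edge is (230,290)–(310,243) with its tag at (288,315). The stand is at (152,203), the wand's handle top at (97,250), and the air can at its left.

```bash
python3 -m pendant '[[0.085,-0.01,-0.034,0,0],[0.085,-0.01,-0.034,0,0],[0.085,-0.01,-0.034,0,0],[0.085,-0.01,-0.034,0,0],[0.085,0,0,0,0]]'
cat > m2.py <<'E'
from h import *
z=np.load("w2.npz");m=dict(intrinsics=z["K"],R=z["R"],t=z["t"])
A,B=[atz(ray("wrist",p,m),.035) for p in ((230,290),(310,243))];v=B-A;n=np.array([-v[1],v[0]]);n/=np.hypot(*n)
if n@A[:2]>0:n=-n
print(A,B,np.hypot(*v[:2]),"slope front deg",np.degrees(np.arctan2(n[1],n[0])))
look(['wand_stand','wand_grip','wand','tag_flat_face','air_can','brush_tube','tag_slope_face'],'w3')
p=cv2.imread("pics/w3.png");cv2.imwrite("pics/w3c.png",cv2.resize(p[100:384,60:440],(760,568)))
E
python3 m2.py
```

```text
t: 4.33
eef_pos: [0.4731, -0.1057, 0.405]
tool_rot: [0.001, 0.173, 0.985, -0.001]
contact_force: [0.8, -0.5, 0.4]
gripper_width: 0.995
grasp_force: 0.0
[ 0.61500795 -0.04849818  0.035     ] [0.58386371 0.07201527 0.035     ] 0.12447271395590744 slope front deg -165.5100974598995
[ 0.4731 -0.1057  0.405 ] cam [ 0.41  -0.084  0.375]
wand_stand [np.int64(254), np.int64(171)] 0.92 depthpt [ 0.4576 -0.1029  0.0973] z0 [ 0.4742 -0.1095  0.    ] ('tri', array([ 0.4754, -0.1103, -0.0127]), np.float64(0.0009))
wand_grip [np.int64(253), np.int64(196)] 0.88 depthpt [ 0.4637 -0.1059  0.1629] z0 [ 0.505  -0.1227  0.    ] ('tri', array([ 0.4716, -0.1089,  0.1344]), np.float64(0.0007))
wand [np.int64(252), np.int64(169)] 0.79 depthpt [ 0.4567 -0.1047  0.0909] z0 [ 0.4716 -0.1113  0.    ] ('tri', array([ 0.4707, -0.1112,  0.0016]), np.float64(0.0007))
tag_flat_face none
air_can [np.int64(190), np.int64(128)] 0.61 depthpt [ 0.3979 -0.1456  0.0959] z0 [ 0.3937 -0.1667  0.    ] 
brush_tube [np.int64(251), np.int64(264)] 0.89 depthpt [ 0.5793 -0.1516  0.0376] z0 [ 0.5982 -0.1591  0.    ] 
tag_slope_face none
```

View pics/w3c.png

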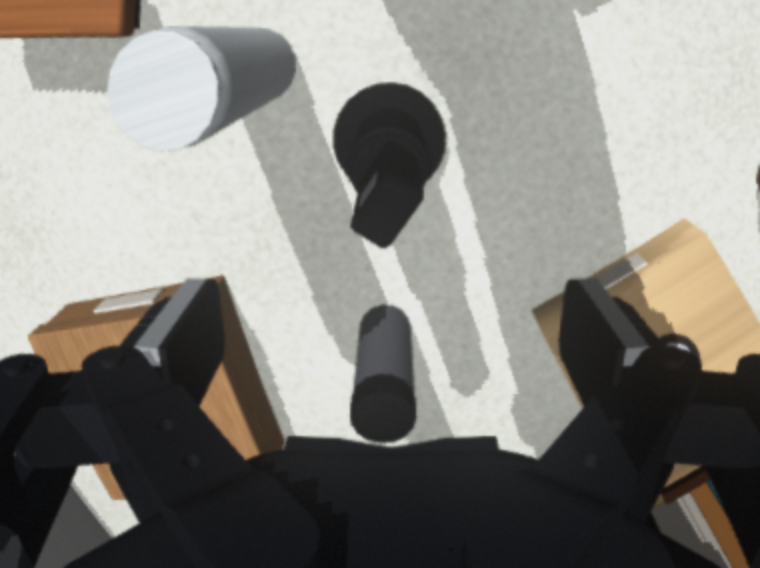

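The handle's top face shows at crop (352–420,172–247), turned roughly 28° to the image axes. The air can's top is at crop (165,90), and the brush tube lies straight below the wand. The depth map will give the handle's yaw.

```bash
cat > m3.py <<'E'
from h import *
z=np.load("w3.npz");K=z["K"];R=z["R"];t=z["t"];d=z["d"]
v,u=np.mgrid[0:384,0:512];a=(u-K[0,2])/K[0,0];b=(v-K[1,2])/K[1,1];r=np.hypot(a,b)+1e-9
s=np.tan(r)/r; X=np.stack([a*s*d,b*s*d,d],-1); W=(X-t)@R
def rect(c,rad,lo,hi):
    k=(np.hypot(W[...,0]-c[0],W[...,1]-c[1])<rad)&(W[...,2]>lo)&(W[...,2]<hi)&(d>0)
    p=W[k];(cx,cy),wh,an=cv2.minAreaRect((p[:,:2]*1000).astype(np.float32));print(k.sum(),"c",cx,cy,"wh",wh,"ang",an,"zmax",np.percentile(p[:,2],[50,95]), "mean",p.mean(0))
    return p
rect((.4716,-.109),.035,.155,.175)
rect((.393,-.17),.04,.162,.19)
rect((.4716,-.109),.035,.08,.11)
x=np.array([-.94,.34,0]);print(rot())
E
python3 m3.py
```

```text
859 c 471.0806884765625 -108.51100158691406 wh (18.34148406982422, 28.37412452697754) ang 36.3813591003418 zmax [0.16126873 0.16246056] mean [ 0.46997198 -0.10787517  0.16095974]
2711 c 398.4207458496094 -168.92417907714844 wh (44.19348907470703, 44.480621337890625) ang 42.514530181884766 zmax [0.17058727 0.17172257] mean [ 0.39872369 -0.16777795  0.17041501]
641 c 466.6761779785156 -107.07953643798828 wh (40.869564056396484, 31.1602783203125) ang 76.25398254394531 zmax [0.09096122 0.10397489] mean [ 0.4624401  -0.10696558  0.09028544]
[[-9.43682101e-01  3.30853539e-01 -1.66895909e-04]
 [ 3.30853495e-01  9.43682099e-01  2.45793596e-04]
 [ 2.38818363e-04  1.76732922e-04 -9.99999956e-01]]
```

```bash
python3 -m pendant '[[0.05,0,0,0,6.9],[0.05,0,0,0,6.9],[0.05,0,0,0,6.9],[0.05,0,0,0,6.8],[0.05,0,0,0,6.8],[0.05,-0.001,-0.0034,0.03,0],[0.05,0,0,0.03,0],[0.05,0,0,0.03,0],[0.05,0,0,0.02,0],[0.05,0,0,0.012,0],[0.05,0,0,0,0]]'
python3 -c "
from h import *
o=bot.get_obs();print(o['q'],rot(o).round(3))
p,d=bot.read_camera('wrist');cv2.imwrite('pics/w4.png',p)"
```

```text
t: 5.65
eef_pos: [0.4709, -0.1014, 0.2803]
tool_rot: [-0.002, 0.452, 0.892, -0.001]
contact_force: [-0.7, -0.0, -0.5]
gripper_width: 0.587
grasp_force: 0.0
[-0.28439445  0.35896158  0.44314558  2.14139189 -0.23720196  0.69230556
  0.95236489] [[-0.592  0.806 -0.005]
 [ 0.806  0.592  0.   ]
 [ 0.003 -0.004 -1.   ]]
```

View pics/w4.png

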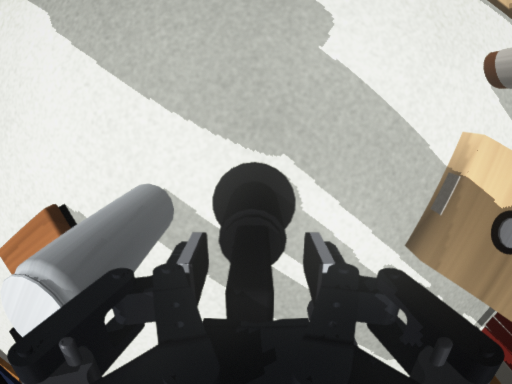

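The handle sits between the pads, at column ~250 against the pads' middle at ~258. The hand is a few mm off, so I shift it and grip.

```bash
python3 -m pendant '[[0.05,-0.0055,-0.004,-0.002,0],[0.05,0,0,0,0],[0,0,0,0,0],[0,0,0,0,0],[0,0,0,0,0],[0,0,0,0,0],[0,0,0,0,0],[0,0,0,0,0]]' 50
python3 -c "
from h import *
o=bot.get_obs();print(o['eef_pos'],o['contact_force'],o['torque'],o['grasp_force'],o['gripper_width'])"
```

```text
t: 6.37
eef_pos: [0.4721, -0.1093, 0.2854]
tool_rot: [0.0, 0.452, 0.892, 0.0]
contact_force: [-1.0, 0.2, 6.6]
gripper_width: 0.207
grasp_force: 51.0
[ 0.47208022 -0.10929383  0.28539273] [-1.00194402  0.18868353  6.63645382] [-0.05378787  0.28970918  0.00566747] 50.98365247249603 0.2067308515397633
```

```bash
python3 -m pendant '[[0,0,0,-0.02,0],[0,0,0,-0.035,0],[0,0,0,-0.035,0],[0,0,0,-0.035,0],[0,0,0,-0.015,0],[0,-0.03,-0.005,0,0],[0,-0.03,-0.005,0,0],[0,-0.03,-0.005,0,0],[0,-0.01,-0.01,0,0],[0,0,0,0,0]]'
python3 -c "
from h import *
look(['tag_flat_face','case_flat','wand_tip','wand_grip'],'w5')
for c in ('scene','side'):
    p,d=bot.read_camera(c)
    for n in ('wand_tip','wand_grip'): print(c,n,[(x['at'],x['score']) for x in bot.pinpoint(n,c)[:1]])
"
```

```text
t: 7.2
eef_pos: [0.51, -0.2082, 0.4245]
tool_rot: [0.0, 0.454, 0.891, -0.001]
contact_force: [-0.4, -1.0, -0.4]
gripper_width: 0.204
grasp_force: 50.1
[ 0.51   -0.2082  0.4245] cam [ 0.47  -0.155  0.394]
tag_flat_face none
case_flat none
wand_tip [np.int64(256), np.int64(194)] 0.76 depthpt [ 0.5048 -0.2025  0.1756] z0 [ 0.5325 -0.2403  0.    ] 
wand_grip [np.int64(258), np.int64(261)] 0.83 depthpt [ 0.5012 -0.1963  0.2969] z0 [ 0.5952 -0.3212  0.    ] ('tri', array([ 0.48  , -0.1367,  0.1997]), np.float64(0.1006))
scene wand_tip [([208.7, 162.8], 0.75)]
scene wand_grip [([202.0, 127.4], 0.68)]
side wand_tip [([244.4, 146.7], 0.59)]
side wand_grip [([244.9, 117.1], 0.61)]
```

View pics/w5.png

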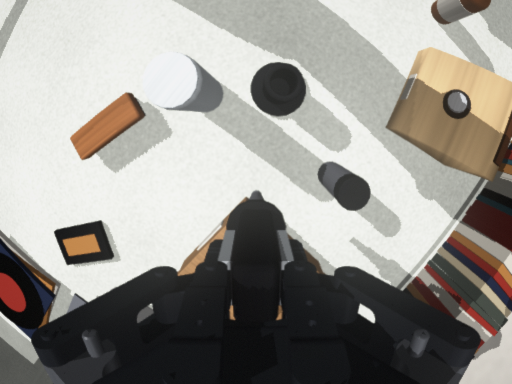

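The carton is hidden behind the hand here, so I step aside to see its tag. The slope tag shows clearly at (457,103).

```bash
python3 -m pendant '[[0,-0.02,0.03,0,0],[0,-0.02,0.03,0,0],[0,-0.02,0.03,0,0],[0,0,0,0,0]]'
python3 -c "
from h import *
z=np.load('w5.npz');m=dict(intrinsics=z['K'],R=z['R'],t=z['t'])
db=json.load(open('db.json'));db['tag_slope_face'].append([x.tolist() for x in ray('wrist',(457,103),m)]);json.dump(db,open('db.json','w'))
print('slope tag',tri([(np.array(a),np.array(b)) for a,b in db['tag_slope_face']]))
c,d=ray('wrist',(457,103),m);print(c+d*z['d'][103,457]/(m['R']@d)[2])
for c in ('scene','side'): pass
print('tip',tri([ray('scene',(208.7,162.8)),ray('side',(244.4,146.7))]),'grip',tri([ray('scene',(202,127.4)),ray('side',(244.9,117.1))]))
look(['tag_flat_face','case_flat','tape_roll','tag_slope_face'],'w6')
"
```

```text
t: 8.08
eef_pos: [0.6247, -0.1965, 0.4235]
tool_rot: [0.001, 0.449, 0.893, 0.001]
contact_force: [0.3, 1.4, -1.7]
gripper_width: 0.204
grasp_force: 50.1
slope tag (array([0.65204113, 0.01813678, 0.07529607]), np.float64(0.0010317261917391239))
[0.6482915  0.01404712 0.08384021]
tip (array([ 0.51508806, -0.19079028,  0.16130718]), np.float64(0.0009031377316678845)) grip (array([ 0.51160302, -0.20615037,  0.26585356]), np.float64(0.0018113949644661832))
[ 0.6247 -0.1965  0.4235] cam [ 0.585 -0.144  0.393]
tag_flat_face [np.int64(163), np.int64(212)] 0.78 depthpt [ 0.5623 -0.2946  0.0732] z0 [ 0.5572 -0.3291  0.    ] 
case_flat none
tape_roll [np.int64(176), np.int64(259)] 0.75 depthpt [ 0.6078 -0.3453  0.0603] z0 [ 0.612  -0.3818  0.    ] 
tag_slope_face [np.int64(386), np.int64(40)] 0.75 depthpt [0.6449 0.0175 0.0811] z0 [0.6606 0.0595 0.    ] ('tri', array([0.6474, 0.0174, 0.0803]), np.float64(0.0032))
```

View pics/w6.png

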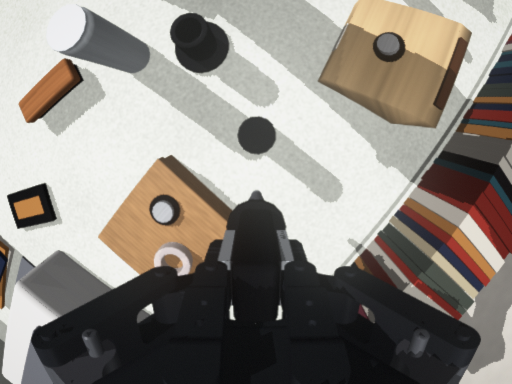

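The flat tag is at (163,210), its depth point matching the text's 72 mm. The tape roll at (173,260) is clear of the wand's barrel when it comes straight down. Moving above the tag.

```bash
python3 -m pendant '[[0,-0.0105,-0.0273,0,0],[0,-0.0105,-0.0273,0,0],[0,-0.0105,-0.0273,0,0],[0,-0.0105,-0.0273,0,0],[0,0,0,0,0],[0,0,0,0.02,0],[0,0,0,0.02,0],[0,0,0,0.02,0],[0,0,0,0,0]]'
python3 -c "
from h import *
R=rot();o=bot.get_obs();print((R.T@(np.array([.562,-.2952,.072+.2754])-o['eef_pos'])).round(4))
for c in ('scene','side'):
    p,d=bot.read_camera(c);
    for n in ('wand_tip','tag_flat_face'): print(c,n,[(x['at'],x['score']) for x in bot.pinpoint(n,c)[:2]])
    cv2.imwrite(f'pics/{c}1.png',p)
a=cv2.imread('pics/scene1.png')[90:250,100:260];b=cv2.imread('pics/side1.png')[80:240,160:320]
cv2.imwrite('pics/pair1.png',cv2.resize(np.hstack([a,b]),(800,400)))"
```

```text
t: 9.08
eef_pos: [0.5535, -0.2974, 0.3614]
tool_rot: [-0.003, 0.453, 0.892, 0.0]
contact_force: [-1.3, 1.1, -1.9]
gripper_width: 0.201
grasp_force: 49.8
[-0.0033  0.0082  0.0139]
scene wand_tip []
scene tag_flat_face [([169.8, 184.2], 0.47), ([360.6, 269.3], 0.2)]
side wand_tip [([237.7, 139.9], 0.76)]
side tag_flat_face [([234.7, 147.2], 0.62)]
```

View pics/pair1.png

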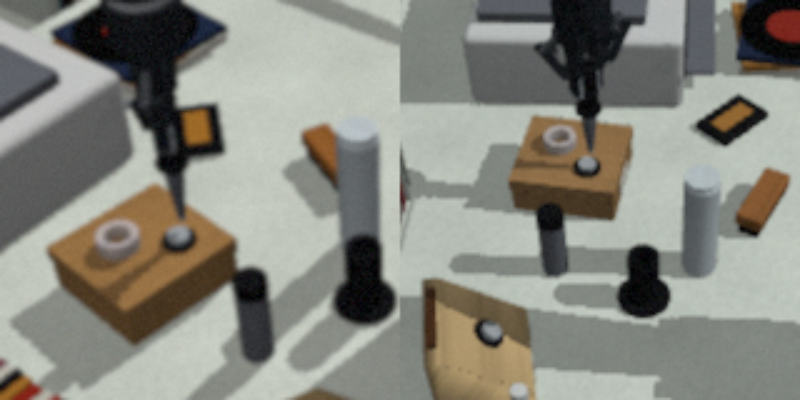

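The tip hangs just above the tag, slightly towards the robot, in both views, as computed. Correct by that and press.

```bash
python3 -m pendant '[[0,-0.0033,0.008,0,0],[0,0,0,0,0],[0,0,0,0.008,0],[0,0,0,0.003,0],[0,0,0,0.003,0],[0,0,0,0,0]]'
python3 -c "
from h import *
R=rot();o=bot.get_obs();print((R.T@(np.array([.562,-.2952,.072+.2754])-o['eef_pos'])).round(4),o['contact_force'])"
```

```text
t: 9.88
eef_pos: [0.5635, -0.2961, 0.3495]
tool_rot: [-0.001, 0.452, 0.892, -0.0]
contact_force: [0.1, 0.7, -0.2]
gripper_width: 0.205
grasp_force: 50.0
[ 0.0016 -0.0006  0.0021] [ 0.07152822  0.6534337  -0.20529546]
```

```bash
python3 -m pendant '[[0,0.0015,0,0.003,0],[0,0,0,0.002,0],[0,0,0,0.0015,0],[0,0,0,0,0],[0,0,0,0,0],[0,0,0,0,0]]'; python3 -m pendant '[[0,0,0,0,0],[0,0,0,0,0],[0,0,0,0,0]]'
```

```text
t: 10.38
eef_pos: [0.5629, -0.2952, 0.3444]
tool_rot: [0.0, 0.452, 0.892, -0.0]
contact_force: [-0.1, 0.4, 1.4]
gripper_width: 0.206
grasp_force: 50.4
t: 10.63
eef_pos: [0.5629, -0.2952, 0.3443]
tool_rot: [0.0, 0.452, 0.892, -0.0]
contact_force: [-0.7, -1.0, 1.0]
gripper_width: 0.202
grasp_force: 50.5
```

```bash
python3 -m pendant '[[0,0,0,0.002,0],[0,0,0,0,0],[0,0,0,0,0],[0,0,0,0,0],[0,0,0,0,0]]'; python3 -m pendant '[[0,0,0,0,0],[0,0,0,0,0]]'
python3 - <<'E'
from h import *
p,d=bot.read_camera("side");cv2.imwrite("pics/t.png",p);q,_=bot.read_camera("scene")
for n in ("wand_tip","tag_flat_face"):
    print(n,[(c,x['at']) for c in("side","scene") for x in bot.pinpoint(n,c)[:1]])
print(bot.get_obs()['contact_force'])
E
python3 -m pendant '[[0,0,0,0.001,0],[0,0,0,0,0],[0,0,0,0,0],[0,0,0,0,0],[0,0,0,0,0]]'
```

```text
t: 11.05
eef_pos: [0.563, -0.2951, 0.3423]
tool_rot: [0.0, 0.452, 0.892, -0.0]
contact_force: [-1.7, -1.2, 1.5]
gripper_width: 0.204
grasp_force: 50.6
t: 11.22
eef_pos: [0.563, -0.2951, 0.3423]
tool_rot: [0.0, 0.452, 0.892, -0.0]
contact_force: [-0.7, -0.5, 3.4]
gripper_width: 0.202
grasp_force: 50.6
wand_tip [('side', [235.1, 145.5]), ('scene', [169.8, 182.1])]
tag_flat_face [('side', [237.0, 148.0]), ('scene', [361.7, 271.2])]
[-0.58397481 -1.54435929  2.18249781]
t: 11.93
eef_pos: [0.563, -0.2951, 0.3414]
tool_rot: [0.0, 0.452, 0.892, 0.0]
contact_force: [-1.2, -0.1, 4.2]
gripper_width: 0.208
grasp_force: 50.9
```

The net force rose to about 5 N with the tag near its stop, so the flat tag is logged. Lift, return over the stand and yaw ready for tilting the wand against the tube.

```bash
python3 -m pendant '[[0,0,0,-0.02,0],[0,0,0,-0.035,0],[0,0,0,-0.035,0],[0,0.0339,0.0061,0,0],[0,0.0339,0.0061,0,0],[0,0.0339,0.0061,0,0],[0,0.0339,0.0061,0,0],[0,0.0339,0.0061,0,0],[0,0.0339,0.0061,0,0],[0,0,0,0,0]]'; python3 -m pendant '[[0,0,0,0,6.6],[0,0,0,0,6.6],[0,0,0,0,6.6],[0,0,0,0,6.6],[0,0,0,0,6.6],[0,0,0,0,6.6],[0,0,0,0,6.6],[0,0,0,0,0]]'
cat > to.py <<'E'
import sys
from h import *
R=rot();o=bot.get_obs();T=[float(a) for a in sys.argv[1:4]];print("rel",(R.T@(np.array(T)-o['eef_pos'])).round(4),"xdir",np.degrees(np.arctan2(R[1,0],R[0,0])).round(1),"q",np.round(o['q'],2),"F",np.round(o['contact_force'],1),"T",np.round(o['torque'],2))
E
python3 to.py .4725 -.1095 .3424
```

```text
t: 12.77
eef_pos: [0.47, -0.1032, 0.4299]
tool_rot: [-0.003, 0.449, 0.894, 0.001]
contact_force: [-0.5, -0.3, -2.9]
gripper_width: 0.204
grasp_force: 50.1
t: 13.43
eef_pos: [0.4721, -0.1088, 0.4306]
tool_rot: [-0.001, 0.767, 0.642, -0.0]
contact_force: [0.5, -0.9, -2.0]
gripper_width: 0.205
grasp_force: 50.1
rel [-0.0006  0.0006  0.0882] xdir 79.8 q [-0.46  0.14  0.62  2.   -0.09  1.03  0.03] F [ 0.5 -0.9 -2. ] T [ 0.04 -0.07  0.02]
```

```bash
python3 -m pendant '[[0,0,0,0.03,0],[0,0,0,0.03,0],[0,0,0,0.02,0],[0,0,0,0.008,0],[0,0,0,0,0],[0,0,0,0,0]]' 20; python3 -m pendant '[[0,0.008,0,0,0],[0,0.006,0,0,0],[0,0.006,0,0,0],[0,0.006,0,0.0005,0],[0,0.006,0,0.001,0],[0,0.006,0,0.0012,0],[0,0.0055,0,0.0014,0],[0,0,0,0,0]]'
python3 - <<'E'
from h import *
p,d=bot.read_camera("wrist");cv2.imwrite("pics/w7.png",p)
q,_=bot.read_camera("scene");r,_=bot.read_camera("side")
cv2.imwrite("pics/tilt1.png",np.hstack([cv2.resize(p,(400,300)),cv2.resize(q[80:260,150:390],(400,300))]))
E
python3 to.py .4725 -.1095 .3424
```

```text
t: 13.93
eef_pos: [0.4726, -0.1094, 0.3435]
tool_rot: [0.0, 0.765, 0.643, -0.0]
contact_force: [-0.1, -0.1, -0.7]
gripper_width: 0.205
grasp_force: 49.9
t: 14.6
eef_pos: [0.4802, -0.0651, 0.3389]
tool_rot: [-0.0, 0.765, 0.644, 0.0]
contact_force: [-1.0, -2.6, 1.5]
gripper_width: 0.203
grasp_force: 50.4
rel [-0.0442  0.0005 -0.0036] xdir 80.0 q [-0.48  0.27  0.57  2.1  -0.2   0.82  0.04] F [ 0.5 -0.4 -0.9] T [-0.13  0.02  0.02]
```

View pics/tilt1.png

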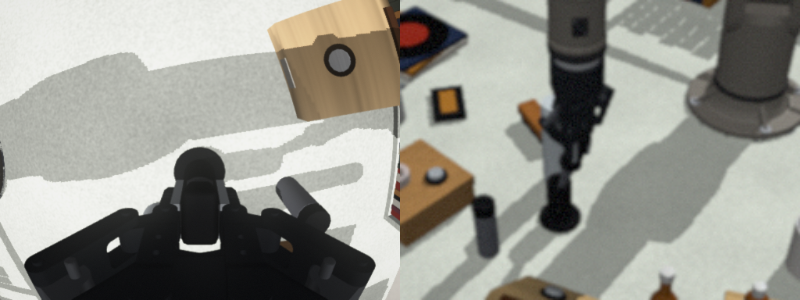

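The handle has swung in the grip (gap behind it in the wrist view, collar still near the rim) with a low moment. Continue the arc to about 40°.

```bash
python3 -m pendant '[[0,0.0055,0,0.002,0],[0,0.0055,0,0.0022,0],[0,0.0055,0,0.0024,0],[0,0.0052,0,0.0028,0],[0,0.0052,0,0.003,0],[0,0.005,0,0.0032,0],[0,0,0,0,0],[0,0,0,0,0]]'
python3 to.py .4725 -.1095 .3424
```

```text
t: 15.42
eef_pos: [0.4854, -0.0342, 0.3231]
tool_rot: [-0.0, 0.766, 0.643, -0.0]
contact_force: [-0.2, 0.1, -1.5]
gripper_width: 0.205
grasp_force: 49.9
rel [-0.0764  0.0003 -0.0194] xdir 80.1 q [-0.52  0.3   0.55  2.1  -0.22  0.79 -0.  ] F [-0.2  0.1 -1.5] T [-0.11  0.04 -0.07]
```

```bash
python3 -m pendant '[[0,0.012,0,-0.015,0],[0,0.02,0,-0.025,0],[0,0,0,-0.035,0],[0,0,0,-0.03,0],[0,0,0,0,0],[0,0,0,0,0]]'
cat > tilt.py <<'E'
from h import *
o=bot.get_obs();R=rot(o);T=np.array(o["eef_pos"]);m=bot.camera_model("wrist");p,d=bot.read_camera("wrist");cv2.imwrite("pics/w8.png",p)
K=np.array(m["intrinsics"]);v,u=np.mgrid[0:384,0:512];a=(u-K[0,2])/K[0,0];b=(v-K[1,2])/K[1,1];r=np.hypot(a,b)+1e-9;s=np.tan(r)/r
W=(np.stack([a*s*d,b*s*d,d],-1)-m["t"])@np.array(m["R"]); L=(W-T)@R
np.save("L.npy",L)
k=(abs(L[...,1])<.006)&(L[...,2]>.115)&(L[...,2]<.21)&(abs(L[...,0])<.06)&(d>0)
q=L[k];
for z0 in np.arange(.115,.21,.006):
    w=q[(q[:,2]>=z0)&(q[:,2]<z0+.006)]
    if len(w): print(round(z0+.003,3),len(w),"x",np.percentile(w[:,0],[2,50,98]).round(4))
rs={"wand_tip":[],"wand_grip":[]}
for c in("scene","side"):
    i,_=bot.read_camera(c);cv2.imwrite(f"pics/{c}2.png",i)
    for n in rs:
        l=bot.pinpoint(n,c)
        if l: rs[n].append(ray(c,l[0]["at"]));print(c,n,l[0]["at"],l[0]["score"])
    C=ray(c,(0,0))[0]
    mm=bot.camera_model(c);pr=lambda X:(lambda y:(y[:2]/y[2]).round(1))(np.array(mm["intrinsics"])@(np.array(mm["R"])@X+mm["t"]))
    for th in (0,30,40,50): 
        h=np.radians(th);print(" pred tip",th,pr(T+R@np.array([-.12*np.sin(h),0,.155+.12*np.cos(h)])))
for n,x in rs.items():
    if len(x)==2: X,e=tri(x);print(n,X.round(3),e.round(4),"tool",(R.T@(X-T)).round(4))
E
python3 tilt.py
```

```text
t: 15.92
eef_pos: [0.4912, -0.0031, 0.4297]
tool_rot: [0.0, 0.766, 0.643, 0.002]
contact_force: [-0.1, 0.3, -2.5]
gripper_width: 0.206
grasp_force: 49.8
0.118 56 x [0.0027 0.0044 0.0066]
0.124 1004 x [0.0007 0.0079 0.0132]
0.13 863 x [-0.0051  0.0162  0.0211]
0.136 433 x [0.0194 0.0225 0.0241]
0.142 39 x [-0.0132 -0.0117  0.0236]
0.148 24 x [-0.0201 -0.0197 -0.0192]
0.16 18 x [-0.0297 -0.0293 -0.0286]
0.166 4 x [-0.0301 -0.0299 -0.0298]
0.172 75 x [-0.043  -0.0408 -0.0392]
0.178 46 x [-0.0433 -0.0402 -0.0394]
scene wand_tip [255.0, 164.1] 0.51
scene wand_grip [272.2, 147.9] 0.71
 pred tip 0 [274.8 189. ]
 pred tip 30 [257.4 172.5]
 pred tip 40 [252.6 165.6]
 pred tip 50 [248.3 158.3]
side wand_tip [256.0, 169.7] 0.49
side wand_grip [290.4, 129.4] 0.72
 pred tip 0 [247.7 192.5]
 pred tip 30 [252.4 174.1]
 pred tip 40 [253.6 167.3]
 pred tip 50 [254.7 160.3]
wand_tip [ 0.471 -0.075  0.18 ] 0.003 tool [-0.075  -0.0084  0.249 ]
wand_grip [ 0.39  -0.105  0.238] 0.0575 tool [-0.1185 -0.0826  0.1912]
```

Run:
```python
from h import *
L=np.load("L.npy");q=L[(abs(L[...,1])<.008)&(L[...,2]>.112)&(L[...,2]<.146)&(L[...,0]>-.004)&(L[...,0]<.04)]
# ransac line in x,z
best=None;rng=np.random.default_rng(0);P=q[:,[0,2]]
for _ in range(500):
    a,b=P[rng.choice(len(P),2,False)];t=b-a;n=np.hypot(*t)
    if n<.008: continue
    t/=n;e=abs((P-a)@np.array([-t[1],t[0]]));k=e<.0012
    if best is None or k.sum()>best.sum(): best=k
I=P[best];c=I.mean(0);t=np.linalg.svd(I-c)[2][0];t*=np.sign(t[0]);s=(I-c)@t
print(len(P),best.sum(),"angle",np.degrees(np.arctan2(t[1],t[0])),"ends",(c+t*np.percentile(s,1)).round(4),(c+t*np.percentile(s,99)).round(4))
mid=c+t*(np.percentile(s,1)+np.percentile(s,99))/2
ax=np.array([-t[1],t[0]]);print("mid",mid,"tip",mid+ax*.151,"at grip level",mid+ax*.031, "y",np.percentile(q[:,1],[1,99]))
```

```text
3058 2702 angle 37.206969051543865 ends [0.0038 0.1206] [0.0242 0.1361]
mid [0.01398065 0.12834937] tip [-0.07732845  0.24861428] at grip level [-0.00476493  0.15303951] y [-0.00782701  0.00771531]
```

View pics/w8.png

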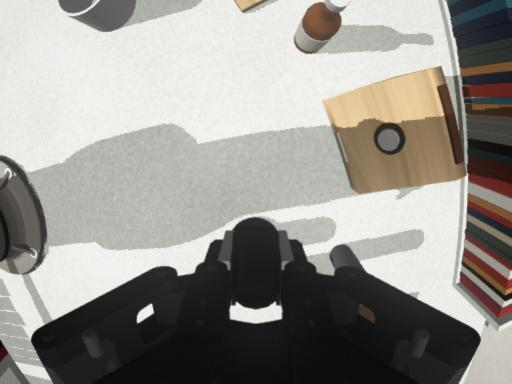

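The wand leans 37° with its tip at tool (−0.077, 0, 0.249), which agrees with the stereo measurement. The slope tag is well visible at (389,138). I'll fit the slope's plane from the depth here.

```bash
cat > pl.py <<'E'
from h import *
L=np.load("L.npy");o=bot.get_obs();R=rot(o);T=o["eef_pos"];W=L@R.T+T
def plane(mask,name):
    P=W[mask];c=np.median(P,0);k=np.ones(len(P),bool)
    for _ in range(6):
        c=P[k].mean(0);n=np.linalg.svd(P[k]-c,full_matrices=False)[2][2];n*=np.sign(n[2]);k=abs((P-c)@n)<.003
    print(name,k.sum(),"tilt",np.degrees(np.arccos(n[2])).round(1),"az",np.degrees(np.arctan2(n[1],n[0])).round(1),c.round(4));return c,n
v,u=np.mgrid[0:384,0:512]
r=np.hypot(u-389,v-138);plane((r>22)&(r<40),"slope ring")
plane(r<10,"slope disc")
m=bot.camera_model("wrist");print(atz(ray("wrist",(389,138.5),m),.082),atz(ray("wrist",(389,138.5),m),.08))
for a,b,h in (((324,99),(355,193),.035),((440,67),(467,178),.115)):
    A,B=[atz(ray("wrist",p,m),h) for p in (a,b)];w=B-A;print(A.round(3),B.round(3),np.hypot(*w[:2]).round(4),"normal az",np.degrees(np.arctan2(w[1],w[0])).round(1)-90)
E
python3 pl.py
```

```text
slope ring 3479 tilt 37.7 az -168.5 [0.652  0.0154 0.0694]
slope disc 103 tilt 76.0 az -75.4 [0.6455 0.0177 0.0837]
[0.64624591 0.01694859 0.082     ] [0.64716433 0.01666953 0.08      ]
[0.587 0.07  0.035] [ 0.613 -0.054  0.035] 0.1273 normal az -168.4
[0.706 0.092 0.115] [ 0.735 -0.035  0.115] 0.131 normal az -167.4
```

```bash
python3 -m pendant '[[0,0,0,0,-7],[0,0,0,0,-7],[0,0,0,0,-7],[0,0,0,0,-7],[0,0,0,0,-7],[0,0,0,0,-7],[0,0,0,0,-7],[0,0,0,0,-7],[0,0,0,0,-7],[0,0,0,0,-7],[0,0,0,0,-7],[0,0,0,0,-7]]'; python3 -m pendant '[[0,0,0,0,-7],[0,0,0,0,-7],[0,0,0,0,-7],[0,0,0,0,-6.6],[0,0,0,0,0],[0,0,0,0,0]]'
python3 to.py .5465 -.0031 .362
```

```text
t: 17.27
eef_pos: [0.4908, -0.0036, 0.4279]
tool_rot: [-0.001, 0.136, 0.991, -0.0]
contact_force: [-0.4, 0.8, -1.5]
gripper_width: 0.207
grasp_force: 49.7
t: 17.77
eef_pos: [0.4908, -0.0037, 0.428]
tool_rot: [-0.001, -0.099, 0.995, -0.0]
contact_force: [0.0, 0.4, -1.5]
gripper_width: 0.204
grasp_force: 49.7
rel [-0.0548 -0.0104  0.0659] xdir -168.6 q [-0.45  0.15  0.37  1.98 -0.06  1.03  1.72] F [ 0.   0.4 -1.5] T [-0.02  0.03  0.03]
```

```bash
python3 -m pendant '[[0,-0.02,-0.005,0.01,0],[0,-0.02,-0.0055,0.02,0],[0,-0.015,0,0.02,0],[0,0,0,0.016,0],[0,0,0,0,0],[0,0,0,0,0]]'
python3 to.py .5706 .0019 .3306
python3 - <<'E'
from h import *
I=[]
for c,s in(("scene",(160,190)),("side",(150,130))):
    p,_=bot.read_camera(c)
    for n in("wand_tip","tag_slope_face"): print(c,n,[(x["at"],round(x["score"],2)) for x in bot.pinpoint(n,c)[:1]])
    x,y=s;I.append(p[y:y+150,x:x+150])
cv2.imwrite("pics/pair2.png",cv2.resize(np.hstack(I),(800,400)))
E
```

```text
t: 18.27
eef_pos: [0.5465, -0.0028, 0.3617]
tool_rot: [-0.001, -0.1, 0.995, -0.0]
contact_force: [0.4, -0.3, -0.9]
gripper_width: 0.205
grasp_force: 49.6
rel [-0.0246 -0.0002  0.031 ] xdir -168.5 q [-0.4   0.33  0.36  1.93 -0.14  0.92  1.8 ] F [ 0.4 -0.3 -0.9] T [-0.05 -0.02  0.03]
scene wand_tip [([249.4, 234.3], 0.79)]
scene tag_slope_face [([242.1, 251.1], 0.48)]
side wand_tip [([204.2, 204.0], 0.74)]
side tag_slope_face []
```

View pics/pair2.png

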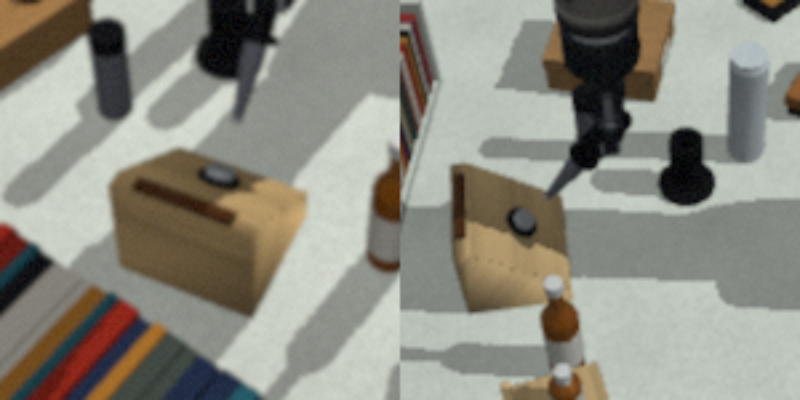

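The tip points at the tag along its normal with about 40 mm to go. Advance along the axis.

```bash
python3 -m pendant '[[0,-0.0062,0,0.0079,0],[0,-0.0062,0,0.0079,0],[0,-0.0049,0,0.0063,0],[0,-0.0025,0,0.0032,0],[0,-0.0018,0,0.0024,0],[0,0,0,0,0]]'
python3 to.py .5706 .0019 .3306
python3 - <<'E'
from h import *
rs=[]
T=bot.get_obs()["eef_pos"];R=rot()
for c in("scene","side"):
    p,_=bot.read_camera(c);mm=bot.camera_model(c);y=np.array(mm["intrinsics"])@(np.array(mm["R"])@(T+R@np.array([-.077,0,.2486]))+mm["t"])
    print(c,[(n,x["at"],round(x["score"],2)) for n in("wand_tip","tag_slope_face") for x in bot.pinpoint(n,c)[:1]],"pred",y[:2]/y[2])
E
```

```text
t: 19.07
eef_pos: [0.5683, 0.0018, 0.3338]
tool_rot: [-0.001, -0.101, 0.995, -0.0]
contact_force: [0.3, 0.5, -1.6]
gripper_width: 0.204
grasp_force: 49.6
rel [-0.0023 -0.0003  0.0032] xdir -168.4 q [-0.39  0.4   0.35  1.9  -0.17  0.87  1.82] F [ 0.3  0.5 -1.6] T [-0.02  0.03  0.01]
scene [('wand_tip', [243.6, 250.1], 0.95), ('tag_slope_face', [242.9, 252.0], 0.37)] pred [244.62688627 250.6363613 ]
side [('wand_tip', [199.5, 211.4], 0.47), ('tag_slope_face', [195.3, 209.6], 0.42)] pred [198.14459097 210.72555073]
```

```bash
python3 -m pendant '[[0,-0.0013,0,0.0016,0],[0,-0.0013,0,0.0016,0],[0,-0.0013,0,0.0017,0],[0,-0.0013,0,0.0016,0],[0,0,0,0,0],[0,0,0,0,0],[0,0,0,0,0],[0,0,0,0,0]]'; python3 to.py .5706 .0019 .3306;python3 -m pendant '[[0,0,0,0,0],[0,0,0,0,0]]'
```

```text
t: 20.03
eef_pos: [0.5731, 0.0027, 0.3284]
tool_rot: [0.0, -0.101, 0.995, 0.0]
contact_force: [-0.2, -0.2, -0.3]
gripper_width: 0.201
grasp_force: 49.9
rel [ 0.0026 -0.0002 -0.0022] xdir -168.4 q [-0.38  0.41  0.35  1.9  -0.18  0.87  1.83] F [-0.2 -0.2 -0.3] T [ 0.02  0.11 -0.02]
t: 20.2
eef_pos: [0.5731, 0.0026, 0.3284]
tool_rot: [0.0, -0.101, 0.995, 0.0]
contact_force: [-1.3, 0.5, 1.1]
gripper_width: 0.206
grasp_force: 49.9
```

```bash
python3 -m pendant '[[0,-0.001,0,0.0012,0],[0,-0.001,0,0.0012,0],[0,0,0,0,0],[0,0,0,0,0],[0,0,0,0,0],[0,0,0,0,0]]'; python3 to.py .5706 .0019 .3306;python3 -m pendant '[[0,0,0,0,0]]'|grep force; python3 -m pendant '[[0,0,0,0,0]]'|grep force
```

```text
t: 20.7
eef_pos: [0.5751, 0.003, 0.3259]
tool_rot: [-0.0, -0.101, 0.995, 0.0]
contact_force: [-1.2, 0.3, 1.3]
gripper_width: 0.203
grasp_force: 50.1
rel [ 0.0046 -0.0002 -0.0047] xdir -168.4 q [-0.38  0.42  0.34  1.89 -0.18  0.86  1.83] F [-1.2  0.3  1.3] T [0.03 0.37 0.03]
contact_force: [-1.0, 0.2, 1.7]
grasp_force: 50.1
contact_force: [-0.7, 0.4, 1.8]
grasp_force: 50.1
```

```bash
python3 -m pendant '[[0,-0.0008,0,0.001,0],[0,0,0,0,0],[0,0,0,0,0],[0,0,0,0,0],[0,0,0,0,0],[0,0,0,0,0]]'; python3 -m pendant '[[0,0,0,0,0]]'|grep force; python3 -c "
from h import *
p,_=bot.read_camera('scene');q,_=bot.read_camera('side')
print([(c,n,x['at'],round(x['score'],2)) for c in('scene','side') for n in('wand_tip','tag_slope_face') for x in bot.pinpoint(n,c)[:1]],bot.get_obs()['contact_force'])"
```

```text
t: 21.37
eef_pos: [0.5757, 0.0031, 0.3251]
tool_rot: [-0.0, -0.101, 0.995, 0.0]
contact_force: [-3.8, -0.3, 5.5]
gripper_width: 0.198
grasp_force: 50.7
contact_force: [-4.1, 0.1, 5.1]
grasp_force: 50.7
[('scene', 'wand_tip', [241.2, 253.5], 0.63), ('scene', 'tag_slope_face', [360.6, 272.7], 0.65), ('side', 'wand_tip', [195.9, 211.0], 0.81), ('side', 'tag_slope_face', [195.5, 216.1], 0.39)] [-4.14229248 -0.46617647  4.31477942]
```

The force jumped at the stop, so the tag was fully pressed and held. Retreat along the axis, rise, turn 9° and fly to the tier rack.

```bash
python3 -m pendant '[[0,0.008,0,-0.01,0],[0,0.012,0,-0.015,0],[0,0.011,0,-0.014,-4.7],[0,0,0,-0.033,-4.6],[0,0,0,-0.033,0],[0,0.0043,0.03,0,0],[0,0.0043,0.036,0,0],[0,0.0043,0.036,0,0],[0,0.0043,0.036,0,0],[0,0.0043,0.036,0,0],[0,0.0043,0.036,0,0],[0,0,0,0,0]]'; python3 -m pendant '[[0,0.0043,0.036,0,0],[0,0.0043,0.036,0,0],[0,0,0,0,0],[0,0,0,0,0]]'
python3 to.py .4093 .2565 .3335
python3 tilt.py | tail -14
```

```text
t: 22.75
eef_pos: [0.4432, 0.1906, 0.4297]
tool_rot: [-0.0, -0.187, 0.982, 0.002]
contact_force: [-0.4, 0.9, -1.7]
gripper_width: 0.203
grasp_force: 49.6
t: 23.08
eef_pos: [0.4118, 0.25, 0.4297]
tool_rot: [0.0, -0.184, 0.983, 0.0]
contact_force: [0.3, -0.3, -1.2]
gripper_width: 0.202
grasp_force: 49.7
rel [-0.      0.007   0.0962] xdir -158.8 q [-0.8   0.13  0.14  1.98 -0.02  1.03  1.29] F [ 0.3 -0.3 -1.2] T [-0.07  0.   -0.03]
scene wand_tip [399.3, 238.6] 0.71
scene wand_grip [394.7, 174.9] 0.67
 pred tip 0 [386.  213.1]
 pred tip 30 [386.1 227.3]
 pred tip 40 [386.8 229.3]
 pred tip 50 [387.9 229.6]
side wand_tip [243.8, 272.4] 0.94
side wand_grip [271.7, 242.7] 0.94
 pred tip 0 [272.9 270.2]
 pred tip 30 [249.9 273.8]
 pred tip 40 [243.  273.3]
 pred tip 50 [236.9 271.9]
wand_tip [0.486 0.296 0.188] 0.0161 tool [-0.0861  0.0159  0.2414]
wand_grip [0.417 0.247 0.273] 0.0002 tool [-0.0038 -0.0046  0.1564]
```

```bash
python3 -m pendant '[[0,0,0.007,0.02,0],[0,0,0,0.03,0],[0,0,0,0.03,0],[0,0,0,0.016,0],[0,0,0,0,0],[0,0,0,0,0]]'
python3 to.py .4381 .2675 .294
cat > chk.py <<'E'
from h import *
T=bot.get_obs()["eef_pos"];R=rot();I=[]
for c,s in(("scene",(300,220)),("side",(170,230))):
    p,_=bot.read_camera(c);mm=bot.camera_model(c);pr=lambda X:(lambda y:(y[:2]/y[2]).round(1))(np.array(mm["intrinsics"])@(np.array(mm["R"])@X+mm["t"]))
    print(c,[(n,x["at"],round(x["score"],2)) for n in("wand_tip","tag_tier_face") for x in bot.pinpoint(n,c)[:1]],"pred tip",pr(T+R@np.array([-.077,0,.2486])),"tag",pr(np.array([.51,.295,.0455])))
    x,y=s;I.append(p[y:y+140,x:x+140])
cv2.imwrite("pics/pair3.png",cv2.resize(np.hstack(I),(800,400)))
E
python3 chk.py
```

```text
t: 23.93
eef_pos: [0.4104, 0.2542, 0.3336]
tool_rot: [-0.001, -0.181, 0.983, -0.0]
contact_force: [-1.5, -1.9, -1.2]
gripper_width: 0.206
grasp_force: 49.6
rel [-0.0307  0.0025  0.0396] xdir -159.1 q [-0.79  0.25  0.13  2.08 -0.04  0.81  1.29] F [-1.5 -1.9 -1.2] T [-0.06  0.05  0.05]
scene [('wand_tip', [381.1, 256.7], 0.71)] pred tip [380.2 258.3] tag [377.3 279.8]
side [('wand_tip', [243.2, 292.6], 0.75), ('tag_tier_face', [233.9, 305.7], 0.6)] pred tip [244.9 293.4] tag [234.5 304.5]
```

View pics/pair3.png

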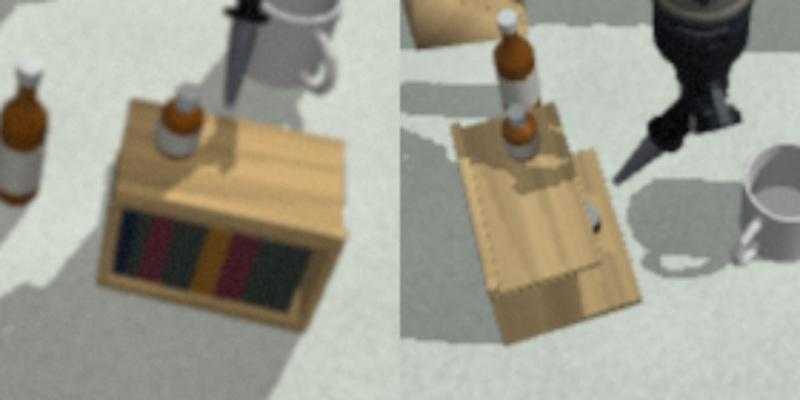

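The tip is in line with the tag, and both network views agree with the prediction. I have now viewed 13 pictures, over the limit of 10, so I'll go by numbers only from here. Advancing.

```bash
python3 -m pendant '[[0,-0.006,0.0025,0.0078,0],[0,-0.007,0,0.009,0],[0,-0.006,0,0.0078,0],[0,-0.004,0,0.0052,0],[0,-0.0028,0,0.0036,0],[0,0,0,0,0],[0,0,0,0,0]]'
python3 to.py .4381 .2675 .294; python3 chk.py
```

```text
t: 24.82
eef_pos: [0.4334, 0.2661, 0.3]
tool_rot: [-0.0, -0.182, 0.983, -0.0]
contact_force: [-1.0, -1.0, -1.1]
gripper_width: 0.203
grasp_force: 49.6
rel [-0.0049 -0.0003  0.006 ] xdir -159.1 q [-0.78  0.34  0.12  2.05 -0.06  0.75  1.32] F [-1.  -1.  -1.1] T [-0.04  0.05  0.02]
scene [('tag_tier_face', [156.9, 204.3], 0.52)] pred tip [378.  276.5] tag [377.3 279.8]
side [('wand_tip', [237.1, 303.3], 0.77)] pred tip [236.3 303.1] tag [234.5 304.5]
```

```bash
python3 -m pendant '[[0,-0.0025,0,0.003,0],[0,-0.0018,0,0.0023,0],[0,-0.0012,0,0.0016,0],[0,-0.0012,0,0.0016,0],[0,-0.0007,0,0.001,0],[0,0,0,0,0],[0,0,0,0,0]]'; python3 -m pendant '[[0,0,0,0,0]]'|grep force; python3 -m pendant '[[0,-0.0009,0,0.0012,0],[0,0,0,0,0],[0,0,0,0,0],[0,0,0,0,0]]';  python3 -m pendant '[[0,0,0,0,0]]'|grep force;python3 to.py .4381 .2675 .294
```

```text
t: 25.7
eef_pos: [0.4404, 0.2689, 0.2911]
tool_rot: [0.0, -0.182, 0.983, 0.0]
contact_force: [-1.2, -0.7, 0.8]
gripper_width: 0.202
grasp_force: 49.9
contact_force: [-0.5, 0.3, 2.0]
grasp_force: 49.9
t: 26.12
eef_pos: [0.4412, 0.2692, 0.2899]
tool_rot: [0.0, -0.182, 0.983, 0.0]
contact_force: [-0.9, -1.0, 3.7]
gripper_width: 0.206
grasp_force: 50.0
contact_force: [0.0, -0.9, 2.8]
grasp_force: 50.0
rel [ 0.0034 -0.0005 -0.0041] xdir -159.1 q [-0.77  0.37  0.12  2.04 -0.07  0.74  1.33] F [ 0.  -0.9  2.8] T [-0.04  0.02  0.04]
```

```bash
python3 -m pendant '[[0,-0.0008,0,0.001,0],[0,0,0,0,0],[0,0,0,0,0],[0,0,0,0,0],[0,0,0,0,0],[0,0,0,0,0]]'|grep force;  python3 -m pendant '[[0,0,0,0,0]]'|grep force;python3 chk.py
```

```text
contact_force: [-3.9, -1.2, 8.7]
grasp_force: 51.3
contact_force: [-2.5, -2.3, 8.3]
grasp_force: 51.3
scene [] pred tip [377.1 282.4] tag [377.3 279.8]
side [('wand_tip', [223.6, 185.9], 0.73)] pred tip [233.3 306. ] tag [234.5 304.5]
```

The stop was reached (about 11 N net), so the tier tag is logged. Retreat along the axis, rise and return towards the stand.

```bash
python3 -m pendant '[[0,0.008,0,-0.01,0],[0,0.013,0,-0.017,0],[0,0.014,0,-0.018,0],[0,0,0,-0.03,0],[0,0,0,-0.035,0],[0,0,0,-0.03,0],[0,0.004,-0.03,0,0],[0,0.004,-0.037,0,0],[0,0.004,-0.037,0,0],[0,0.004,-0.037,0,0],[0,0.004,-0.037,0,0],[0,0.004,-0.037,0,0]]'; python3 -m pendant '[[0,0.004,-0.037,0,0],[0,0.004,-0.037,0,0],[0,0,0,0,7],[0,0,0,0,7],[0,0,0,0,7],[0,0,0,0,7],[0,0,0,0,7],[0,0,0,0,7],[0,0,0,0,7],[0,0,0,0,7],[0,0,0,0,7],[0,0,0,0,7]]'; python3 -m pendant '[[0,0,0,0,7],[0,0,0,0,7],[0,0,0,0,7],[0,0,0,0,7],[0,0,0,0,7],[0,0,0,0,7],[0,0,0,0,7],[0,0,0,0,0],[0,0,0,0,0]]'
python3 to.py .4859 -.0337 .43; python3 tilt.py
```

```text
t: 28.08
eef_pos: [0.4633, 0.0456, 0.4284]
tool_rot: [-0.0, -0.182, 0.983, 0.0]
contact_force: [1.2, 0.3, -1.2]
gripper_width: 0.207
grasp_force: 49.7
t: 29.08
eef_pos: [0.4823, -0.0245, 0.4282]
tool_rot: [-0.0, 0.418, 0.908, -0.0]
contact_force: [0.4, 0.5, -2.0]
gripper_width: 0.205
grasp_force: 49.7
t: 29.83
eef_pos: [0.4823, -0.0244, 0.4284]
tool_rot: [-0.0, 0.754, 0.657, -0.0]
contact_force: [-0.0, 0.1, -0.3]
gripper_width: 0.2
grasp_force: 49.7
rel [-0.0087  0.0048 -0.0016] xdir 82.1 q [-0.62  0.14  0.6   2.   -0.09  1.03 -0.11] F [-0.   0.1 -0.3] T [ 0.04 -0.   -0.02]
0.118 45 x [0.003  0.0043 0.0064]
0.124 1003 x [0.0005 0.0077 0.0128]
0.13 859 x [-0.0049  0.0162  0.0209]
0.136 456 x [0.019  0.0225 0.0243]
0.142 33 x [-0.0135 -0.0118  0.0237]
0.148 24 x [-0.0203 -0.0197 -0.0192]
0.16 21 x [-0.0297 -0.0293 -0.0285]
0.166 1 x [-0.0298 -0.0298 -0.0298]
0.172 79 x [-0.0429 -0.041  -0.0392]
0.178 40 x [-0.0432 -0.0402 -0.0394]
scene wand_tip [249.7, 161.1] 0.76
scene wand_grip [268.1, 146.9] 0.8
 pred tip 0 [269.6 183.6]
 pred tip 30 [252.  167.8]
 pred tip 40 [247.  161.1]
 pred tip 50 [242.7 154. ]
side wand_grip [251.8, 155.0] 0.53
 pred tip 0 [251.6 187.3]
 pred tip 30 [255.4 169.1]
 pred tip 40 [256.4 162.3]
 pred tip 50 [257.3 155.4]
wand_grip [ 0.481 -0.035  0.268] 0.0057 tool [-0.0106  0.0003  0.1605]
```

The wand hasn't moved in the grip: the handle profile is the same as before the presses. Now tip into the tube.

```bash
python3 to.py .4837 -.0402 .3206; python3 -m pendant '[[0,-0.0155,0.0035,0,0],[0,0,0,0.03,0],[0,0,0,0.03,0],[0,0,0,0.02,0],[0,0,0,0,0],[0,0,0,0,0]]'; python3 to.py .4837 -.0402 .3206
python3 - <<'E'
from h import *
T=bot.get_obs()["eef_pos"];R=rot();rs={}
for c in("scene","side"):
    p,_=bot.read_camera(c);mm=bot.camera_model(c);pr=lambda X:(lambda y:(y[:2]/y[2]).round(1))(np.array(mm["intrinsics"])@(np.array(mm["R"])@X+mm["t"]))
    for n in("wand_tip","wand_stand"):
        for x in bot.pinpoint(n,c)[:1]: rs.setdefault(n,[]).append(ray(c,x["at"]));print(c,n,x["at"],round(x["score"],2))
    print("pred tip",pr(T+R@np.array([-.077,0,.2486])),"stand rim",pr(np.array([.474,-.1105,.085])),"origin",pr(np.array([.474,-.1105,0])))
for n,x in rs.items():
    if len(x)==2: print(n,tri(x))
E
```

```text
rel [-0.0154  0.0034  0.1082] xdir 82.0 q [-0.62  0.14  0.6   2.   -0.09  1.03 -0.11] F [-0.1 -0.4 -1.5] T [0.02 0.   0.02]
t: 30.68
eef_pos: [0.4837, -0.0404, 0.3485]
tool_rot: [-0.0, 0.755, 0.656, -0.001]
contact_force: [0.1, -0.3, -1.2]
gripper_width: 0.203
grasp_force: 49.5
rel [0.0002 0.0001 0.0279] xdir 81.9 q [-0.55  0.26  0.59  2.09 -0.19  0.85  0.02] F [ 0.1 -0.3 -1.2] T [0.01 0.01 0.  ]
scene wand_tip [239.1, 183.2] 0.46
scene wand_stand [246.4, 210.2] 0.87
pred tip [242.6 183. ] stand rim [244.2 188.4] origin [244.9 210.8]
side wand_tip [221.4, 315.4] 0.33
side wand_stand [255.2, 199.2] 0.95
pred tip [256.7 176.7] stand rim [256.2 181.3] origin [256.5 198.2]
wand_tip (array([0.58040346, 0.17413578, 0.18894299]), np.float64(0.20248223685577646))
wand_stand (array([ 0.47723651, -0.10156773,  0.00803959]), np.float64(0.0017483559971083918))
```

```bash
python3 -m pendant '[[0,0,0,0.01,0],[0,0,0,0.01,0],[0,0,0,0.008,0],[0,0,0,0,0]]'; python3 -m pendant '[[0,-0.005,0,0,0],[0,-0.005,0,-0.001,0],[0,-0.005,0,-0.002,0],[0,-0.005,0,-0.002,0],[0,-0.005,0,-0.002,0],[0,-0.005,0,-0.002,0],[0,0,0,0,0]]';python3 to.py .474 -.1105 .3424
```

```text
t: 31.32
eef_pos: [0.4829, -0.0401, 0.3187]
tool_rot: [-0.001, 0.755, 0.656, -0.002]
contact_force: [-0.7, 0.3, -1.7]
gripper_width: 0.205
grasp_force: 49.6
t: 31.9
eef_pos: [0.4795, -0.0702, 0.3305]
tool_rot: [-0.001, 0.755, 0.655, 0.001]
contact_force: [-1.7, 4.5, 0.6]
gripper_width: 0.206
grasp_force: 50.1
rel [-0.0406  0.0003 -0.012 ] xdir 81.9 q [-0.48  0.29  0.59  2.1  -0.23  0.81  0.11] F [-1.7  4.5  0.6] T [ 1.34  0.35 -0.09]
```

```bash
python3 -m pendant '[[0,-0.005,0,-0.0015,0],[0,-0.005,0,-0.0015,0],[0,-0.005,0,-0.001,0],[0,-0.005,0,-0.001,0],[0,-0.005,0,-0.001,0],[0,-0.005,0,0,0],[0,-0.005,0,0,0],[0,-0.005,0,0,0],[0,0,0,0,0]]';python3 to.py .474 -.1105 .3424; python3 tilt.py|tail -12
python3 - <<'E'
from h import *
L=np.load("L.npy");q=L[(abs(L[...,1])<.008)&(L[...,2]>.11)&(L[...,2]<.15)&(abs(L[...,0])<.04)]
for x in np.arange(-.02,.03,.005):
    w=q[(q[:,0]>=x)&(q[:,0]<x+.005)]
    if len(w):print(round(x+.0025,4),len(w),np.median(w[:,2]).round(4))
E
```

```text
t: 32.65
eef_pos: [0.4737, -0.1104, 0.3358]
tool_rot: [-0.0, 0.755, 0.655, -0.0]
contact_force: [-1.6, 4.0, 0.5]
gripper_width: 0.202
grasp_force: 50.3
rel [-0.      0.0003 -0.0066] xdir 81.9 q [-0.41  0.29  0.61  2.1  -0.22  0.82  0.19] F [-1.6  4.   0.5] T [ 1.08  0.26 -0.02]
 pred tip 0 [244.5 194.9]
 pred tip 30 [228.9 180.2]
 pred tip 40 [224.3 174.1]
 pred tip 50 [220.3 167.6]
side wand_tip [256.0, 185.1] 0.61
side wand_grip [255.0, 160.3] 0.68
 pred tip 0 [256.4 186.3]
 pred tip 30 [259.8 169.8]
 pred tip 40 [260.8 163.7]
 pred tip 50 [261.6 157.4]
wand_tip [ 0.475 -0.115  0.064] 0.0017 tool [-0.0047  0.0018  0.2721]
wand_grip [ 0.477 -0.111  0.179] 0.0006 tool [-0.0002  0.003   0.157 ]
-0.0125 22 0.1226
-0.0075 387 0.1221
-0.0025 461 0.1224
0.0025 486 0.1227
0.0075 523 0.123
0.0125 937 0.1241
0.0175 724 0.1302
```

```bash
python3 -m pendant '[[0,-0.004,0,0,0],[0,-0.004,0,0,0],[0,0,0,0,0],[0,0.004,0,0,0],[0,0.004,0,0.003,0],[0,0,0,0.01,0],[0,0,0,0.01,0],[0,0,0,0,0]]';python3 to.py .474 -.1105 .2854
python3 - <<'E'
from h import *
exec(open("tilt.py").read().split("rs={")[0].replace("print","(lambda *a:0)"))
q=L[(abs(L[...,1])<.008)&(L[...,2]>.11)&(L[...,2]<.15)&(abs(L[...,0])<.04)]
for x in np.arange(-.02,.03,.005):
    w=q[(q[:,0]>=x)&(q[:,0]<x+.005)]
    if len(w):print(round(x+.0025,4),len(w),np.median(w[:,2]).round(4))
E
```

```text
t: 33.67
eef_pos: [0.4731, -0.1093, 0.3105]
tool_rot: [-0.001, 0.755, 0.656, -0.002]
contact_force: [-0.5, 0.2, -1.3]
gripper_width: 0.205
grasp_force: 50.0
rel [-0.001   0.0011  0.0251] xdir 82.0 q [-0.39  0.33  0.59  2.12 -0.26  0.77  0.22] F [-0.5  0.2 -1.3] T [-0.05 -0.04 -0.01]
-0.0125 26 0.1228
-0.0075 410 0.1224
-0.0025 431 0.1225
0.0025 471 0.1225
0.0075 503 0.1225
0.0125 1572 0.1289
0.0175 125 0.1316
```

```bash
python3 -m pendant '[[0,0,0,0.01,0],[0,0,0,0.008,0],[0,0,0,0.005,0],[0,0,0,0.002,0],[0,0,0,0,0]]';python3 to.py .474 -.1105 .2835;python3 -m pendant '[[0,0,0,0.001,0],[0,0,0,0,0],[0,0,0,0,0]]'
```

```text
t: 34.13
eef_pos: [0.4737, -0.1096, 0.2871]
tool_rot: [-0.0, 0.755, 0.656, -0.001]
contact_force: [0.1, -0.7, -1.1]
gripper_width: 0.206
grasp_force: 50.1
rel [-0.0008  0.0004  0.0036] xdir 81.9 q [-0.36  0.37  0.56  2.13 -0.3   0.71  0.26] F [ 0.1 -0.7 -1.1] T [ 0.02  0.01 -0.  ]
t: 34.38
eef_pos: [0.4741, -0.1096, 0.287]
tool_rot: [0.0, 0.755, 0.656, 0.0]
contact_force: [0.1, -0.2, -1.4]
gripper_width: 0.206
grasp_force: 50.1
```

```bash
python3 -m pendant '[[0,0,0,0.002,0],[0,0,0,0.001,0],[0,0,0,0,0],[0,0,0,0,0]]'; python3 to.py .474 -.1105 .2835
```

```text
t: 34.72
eef_pos: [0.4741, -0.1096, 0.284]
tool_rot: [0.0, 0.755, 0.656, 0.0]
contact_force: [-0.2, 0.1, 2.8]
gripper_width: 0.203
grasp_force: 50.5
rel [-0.0009  0.      0.0005] xdir 81.9 q [-0.36  0.38  0.56  2.13 -0.3   0.71  0.26] F [-0.2  0.1  2.8] T [ 0.1   0.2  -0.02]
```

The collar touches the rim (upward force 2.8 + ~1.3 N baseline). Release and lift away.

```bash
python3 -m pendant '[[0.025,0,0,0,0],[0.05,0,0,0,0],[0.05,0,0,0,0],[0.05,0,0,0,0],[0.05,0,0,0,0],[0.05,0,0,-0.015,0],[0.05,0,0,-0.03,0],[0.05,0,0,-0.035,0],[0.05,0,0,-0.035,0],[0.05,-0.02,0,-0.01,0],[0.05,0,0,0,0],[0.05,0,0,0,0]]'
python3 - <<'E'
from h import *
exec(open("tilt.py").read().split("rs={")[0].replace("print","(lambda *a:0)"))
for lo,hi in((.15,.175),(.085,.1)):
    k=(np.hypot(W[...,0]-.474,W[...,1]+.11)<.03)&(W[...,2]>lo)&(W[...,2]<hi)&(d>0);P=W[k]
    if len(P)>10: print(len(P),cv2.minAreaRect((P[:,:2]*1000).astype(np.float32)),np.percentile(P[:,2],[5,50,95]).round(4))
k=(np.hypot(W[...,0]-.474,W[...,1]+.11)<.03)&(W[...,2]>.155)&(W[...,2]<.175);P=W[k];c=np.median(P,0);P=P[abs(P[:,2]-c[2])<.004];n=np.linalg.svd(P-P.mean(0),full_matrices=False)[2][2];print("top tilt deg",np.degrees(np.arccos(abs(n[2]))))
rs={}
for c in("scene","side"):
    bot.read_camera(c)
    for nme in("wand_grip","wand_stand"):
        for x in bot.pinpoint(nme,c)[:1]: rs.setdefault(nme,[]).append(ray(c,x["at"]))
for nme,x in rs.items():
    if len(x)==2: print(nme,tri(x))
E
```

```text
t: 35.72
eef_pos: [0.471, -0.1301, 0.4093]
tool_rot: [0.0, 0.756, 0.655, 0.001]
contact_force: [-0.4, 0.3, -2.1]
gripper_width: 0.588
grasp_force: 0.0
861 ((474.00311279296875, -108.70027160644531), (27.103885650634766, 17.536970138549805), 81.7995376586914) [0.1586 0.1613 0.1625]
563 ((471.6374206542969, -105.91515350341797), (40.15498352050781, 34.94032669067383), 1.786539077758789) [0.0852 0.0911 0.093 ]
top tilt deg 1.0567602962494915
wand_grip (array([ 0.48556852, -0.09822167,  0.14717726]), np.float64(0.00041163591407297853))
wand_stand (array([ 0.46497759, -0.10691132, -0.00288704]), np.float64(0.0002290239728499709))
```

The handle's top is at z = 161 mm, the same as at the start, and it's upright to 1°. So the wand is home and released.

```bash
python3 -c "
from station import bot
print(bot.hand_in())"
```

```text
the job is handed in; nothing more can be done
None
```

I pressed all three tags in order (flat carton, sloping case, two-tier rack), put the wand back in its stand upright and fully home, and handed the job in at about 36 s with no verdict shown; I viewed 13 pictures against the limit of 10.

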